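# Clamp the freshly glued pepper mill collar

## Robot

A 7-joint arm with a two-finger parallel gripper is mounted at the origin on a cart in front of the work surface, level with it; the furniture and walls round the work are solid. World frame = base frame: x ahead of the robot, y to its left, z up, the work surface at z = 0. Lengths are in m, angles in rad, forces in N, time in s.
With the tool pointing down it reaches from about 0.425 to 0.925 m from the base axis. Payload 6.8 kg.
Tool frame: the origin (TCP) lies at the very end of the fingers, on their centre line; the grasp point (between the pads) lies 19 mm behind it (pinch_z is the distance from the TCP to the grasp point, in m); z points along the fingers, y is the direction in which the jaws open and shut (so a half turn about z gives the same grasp; the last joint's range is limited). The gripper opens to 88 mm and grips with 3 to 60 N. Pads are 20 mm wide; open, the fingers measure 115 mm over their backs; the gripper's body (75 mm by 178 mm) begins 61 mm behind the grasp point.
Start: joints at [1.153, 0.477, 0.022, 1.555, -0.011, 1.109, -0.083], TCP at [0.206, -0.643, 0.223] pointing down, gripper open.
Joint ranges: [-2.96, 2.96], [-0.34, 2.1], [-1.41, 1.46], [0.24, 2.44], [-1.37, 4.51], [0.17, 1.92], [-2.96, 2.96]. Speed limits (rad/s): [2.39, 2.39, 3.14, 3.14, 3.14, 3.14, 3.14].

## Interface

Orientations are given as a rotation vector (axis times angle).
In Python, from workcell import * gives the robot as it stands.
- The arm moves only by the tool jog_arm, never from a script. Its argument "moves" is a list of rows, each a list of 3 entries, a list of its own where there are three numbers: the closure, from 0 (fully open) to 1 (shut), then the shift along the world's x, y, z normalised to -1 to 1, where 1 is 0.4 m, then the turn about the world's z normalised to -1 to 1, where 1 is 60 degrees. A call has 1 to 20 rows; each row is the pose to reach, as a shift and turn from the pose commanded when the call began; what a row does not reach only later rows make up. A row lasts 1/10 s, in which the tool goes at most 50 mm and 8.59 degrees, less where a joint would pass 70% of its speed; a pose out of reach is approached as far as the arm can. A call with a number of a shift or a turn outside -1 to 1 is refused whole. A call with a gripper value outside its range is refused whole. The fingers move at their own pace and stop on an object; "force" is the grip in N (left out, the last holds). Time passes only in rows, so rows that repeat a pose let the fingers close. It gives the time, the measured TCP pose, the force and the opening at its end, in the units of the state.
- get_state(): the state, without advancing time (a new reading comes with each control period).
- capture(name): name is "scene" or "side" or "wrist"; returns a dict with "frame" (384x512x3 uint8, red, green, blue), "fx", "fy", "cx", "cy" (pixels), "rvec" (rotation vector, rad) and "tvec" (3), from world to camera coordinates, as OpenCV has them; the wrist camera has in their place "T_tool_cam" (4x4, takes a point from camera to tool coordinates, whose origin is the TCP and whose axes are the flange's). Camera axes: x right, y down, z forward; pixel columns grow to the right and rows downward; lengths in m; the calibration is good to about 2 mm. The wrist camera is an equidistant fisheye: a pixel r from the principal point sees the ray r / f radians off the axis. A picture is of the moment at which its call begins: read the wrist's pose just before it. There is no depth.
- hand_in(): hands the job in, once; it reports no verdict.
The state is a dict: "t": time; "joint_pos": joint angles; "qvel": joint speeds; "effort": joint torques, N m; "eef_pos": TCP position; "tcp_rot": TCP orientation; "wrist_force": force on the tool from outside, world axes, zero at the start; "moment": the same for the moment, N m; "width": finger opening in m.
Only numpy, scipy, OpenCV 4.12 (cv2) and the standard library are available. Lean on these libraries where they do the work, as an engineer would, in place of code of your own. Each camera call takes 0.05 s, during which the arm holds its last target. There are 200 camera calls.

## Task

The wooden collar of the pepper mill has just been glued: slip it over the steel pin of the ratchet clamp until it lies flat on the bed, let go of it, then squeeze and release the red trigger against the black grip, as often as it takes, until the orange jaw presses the collar against the grey stop. Finish while still holding the trigger squeezed so that the jaw keeps pressing the collar firmly but gently: about 10 N is right and 35 N breaks the joint. Let only the trigger drive the jaw, do not push the jaw yourself, and leave the mug, tomato, onion and lemon where they are.

Things in the scene. Friction and masses are not known exactly. Their poses are not given: they have to be found in the camera images.
- collar: brown wooden ring, the collar: 46 mm outside, 27 mm hole, 40 mm tall, 60 g; stands on the worktop left of the clamp with its hole upright. Origin: centre of its underside, z along the hole.
- clamp: ratchet clamp fixed to the worktop: aluminium bed 250 x 80 x 12 mm. Origin: on the worktop under the pin's axis; x runs along the clamp from the trigger (robot side) to the stop, z up. Along x (mm): grey stop, rubber face at +25.5, 50 wide, top 44 over the worktop; pin at 0; black housing from -180 to -95, 44 wide, top 56 over the worktop, carrying grip and trigger.
- pin_foot (a point): on the steel pin's axis at the bed's upper face, 12 mm over the worktop; axes as the clamp's. Pin 18 mm thick, tapered tip 60 mm above this point. The collar has 4.5 mm play round the pin and 2.5 mm to the stop when centred; seated, its origin lies here within 7 mm. Across the clamp (y) there is free room for fingers.
- grip (a point): middle of the outer (stop side) face of the black fixed grip, 88 mm over the worktop; one finger bears here. The grip is a rigid upright paddle 12 mm thick, 26 mm wide, top 115 mm over the worktop. Axes as the clamp's.
- trigger: red trigger, an upright paddle 12 mm thick, 26 mm wide, from 56 to 115 mm over the worktop, behind the fixed grip (robot side); it slides along the clamp's x towards the grip. Axes as the clamp's; the origin is not on the paddle (see trigger_back).
- trigger_back (a point): middle of the outer (robot side) face of the red trigger, 88 mm over the worktop; 52 mm from grip when released, 36 mm fully squeezed. Only the trigger moves: centre a gripper with symmetric fingers about 18 mm behind grip (then open it to more than 70 mm to release), or the rigid grip stops it early.
- trigger_travel (a joint): travel of the trigger towards the grip, 0 (released) to 0.016 m (fully squeezed). A spring (1.5 N released to 3.4 N fully in) returns it when it is let go.
- jaw_travel (a joint): travel of the jaw towards the stop, m; starts at 0 to 0.012. Teeth of 5 mm: a full squeeze moves the jaw on about 15 mm (the first 11 to 16); friction of 3 N keeps it there while the trigger is let fully back. At about 0.043 the jaw holds the collar on the stop; the trigger then stops short and the squeeze, less 5 to 7 N for spring and friction, goes into the collar.
- jaw: orange jaw with a rubber face, 13 mm thick, 44 mm wide, top 51 mm over the worktop, between the housing and the pin; moved only by the trigger. Its axes are the clamp's; its origin is not on the jaw (see jaw_face).
- jaw_face (a point): middle of the jaw's rubber face, which looks to the stop, 32 mm over the worktop; starts 51 to 63 mm from the pin's axis.
- mug: plain white mug with a handle, 88 mm across, 95 mm tall; a bystander, leave it alone. Origin: underside.
- tomato: red tomato, 70 mm; a bystander, leave it alone. Origin: underside.
- onion: dark red onion, 66 mm; a bystander, leave it alone. Origin: underside.
- lemon: yellow lemon, 77 x 51 mm; a bystander, leave it alone. Origin: underside.

How it is judged:
On the way, in this order (a step that is already met when the one before it is completed fails the run):
1. the collar is round the pin, flat on the bed and let go (horizontal distance between collar and pin_foot below 0.007 m and z of collar in the frame of pin_foot between -0.003 and 0.004 m and angle between collar's own z axis and vertical below 0.08 rad and contact force between the fingers and collar below 0.2 N), for 0.2 s.
2. the trigger is squeezed and the jaw presses the collar (contact force between jaw and collar between 3 and 35 N and contact force between trigger and the fingers above 2 N), for 0.2 s.
At the end, for the whole second after the job is handed in: the collar is round the pin (within 7 mm of its axis), flat on the bed (4 mm, 0.08 rad), not touched by the fingers; the jaw, at least 36 mm along its travel, presses it against the stop with 3 to 35 N while the fingers still bear on the trigger with more than 2 N (all of step 1 and all of step 2 and value of joint jaw_travel above 0.036 m); the arm keeps its last pose, push and grip.
It fails at once if the collar was crushed: the jaw pressed it with more than 35 N (contact force between jaw and collar above 35 N).
It fails at once if the robot pushed the jaw itself (contact force between any of the arm, the fingers and jaw above 2 N).
It fails at once if a bystander was moved by more than 30 mm (distance of any of mug, tomato, onion, lemon from where it was at the start of the episode above 0.03 m).
It also fails if it takes over 64 s, if anything falls off the work surface, if the arm or the gripper's body presses on something with over 40 N, if the wrist force passes 120 N, or if a joint passes its speed limit or range.

## Working session

There is one attempt and no reset: what is moved stays moved. The work goes in short steps, Python scripts to look and compute and a tool call to move; the robot and the scene stay as the last step left them, time stands still between calls to the robot, and variables do not carry over. Pictures are saved under pics/ and viewed, about 8 in all and at most 12, crops included, and the job is handed in when it is done.

Besides the shell and the picture viewer there is one more tool, called after "Call:" by a JSON object that holds its "fn" and its "kwargs". jog_arm: Moves the arm, as the interface text tells. Its arguments: {"type":"object","properties":{"moves":{"type":"array"},"force":{"type":"number"}},"required":["moves"]}

```bash
mkdir -p pics; ls; cat > h.py <<'E'
from workcell import *
import numpy as np, cv2
def ray(c,u,v):
    R=cv2.Rodrigues(np.array(c["rvec"],float))[0];t=np.array(c["tvec"],float)
    d=R.T@np.array([(u-c["cx"])/c["fx"],(v-c["cy"])/c["fy"],1.]);return -R.T@t,d
def onz(c,u,v,z):
    o,d=ray(c,u,v);return o+d*(z-o[2])/d[2]
def proj(c,P):
    return cv2.projectPoints(np.array(P,float).reshape(-1,3),np.array(c["rvec"],float),np.array(c["tvec"],float),np.array([[c["fx"],0,c["cx"]],[0,c["fy"],c["cy"]],[0,0,1.]]),None)[0].reshape(-1,2)
E
python3 - <<'E'
from h import *
import pickle
print(get_state())
for n in("scene","side"):
    c=capture(n);pickle.dump(c,open(n+".pkl","wb"));print({k:v for k,v in c.items() if k!="frame"})
    cv2.imwrite(f"pics/{n}0.png",cv2.resize(c["frame"][:,:,::-1],None,fx=1.5,fy=1.5))
E
```

```text
pics
{'t': 0.0, 'joint_pos': array([ 1.15290234,  0.47775978,  0.0223378 ,  1.55644981, -0.01152543,
        1.10931712, -0.08304758]), 'qvel': array([-7.40326195e-04,  9.72319750e-04, -1.86575180e-03, -4.38222860e-04,
       -2.95525441e-04,  6.83461143e-04,  1.44136652e-05]), 'effort': array([ 5.33888924e-04, -5.82855070e+01,  1.53460175e+00, -2.72612107e+01,
       -5.43881441e-02,  1.70337246e-02,  1.52467514e-04]), 'eef_pos': array([ 0.20558856, -0.64228733,  0.22170942]), 'tcp_rot': array([-3.10222069e+00, -4.84507339e-01,  6.06631383e-04]), 'wrist_force': array([-0.42924228, -0.21396566,  0.18797235]), 'moment': array([-0.02360247, -0.04255689, -0.00442042]), 'width': 0.08766200348959484}
{'fx': 448.0622253063259, 'fy': 448.0622253063259, 'cx': 250.7437277462116, 'cy': 190.03335115501758, 'rvec': array([ 0.70303186, -2.61411732,  1.17713881]), 'tvec': array([0.68443863, 0.04835544, 1.20805293])}
{'fx': 400.0612429017894, 'fy': 400.0612429017894, 'cx': 253.30843018962491, 'cy': 194.49195758546003, 'rvec': array([ 1.96564497, -0.48049752,  0.274768  ]), 'tvec': array([-0.36022982,  0.34067493,  0.4056595 ])}
```

View pics/scene0.png

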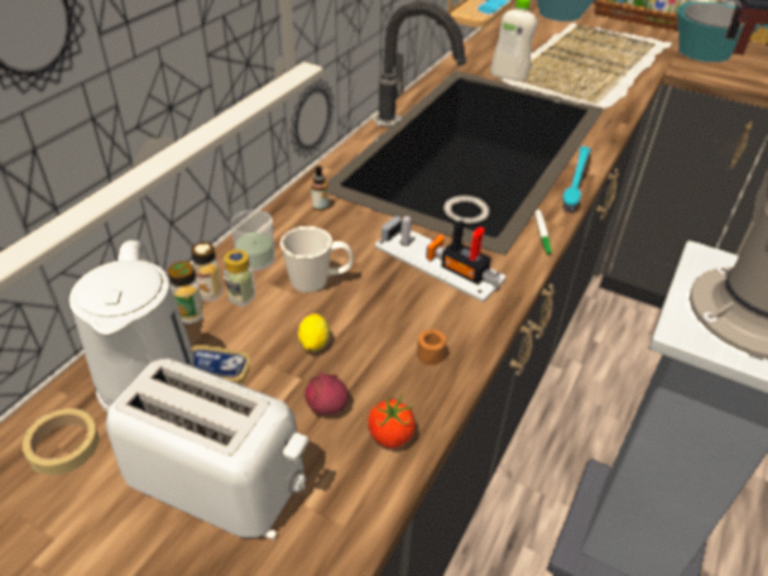

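View pics/side0.png

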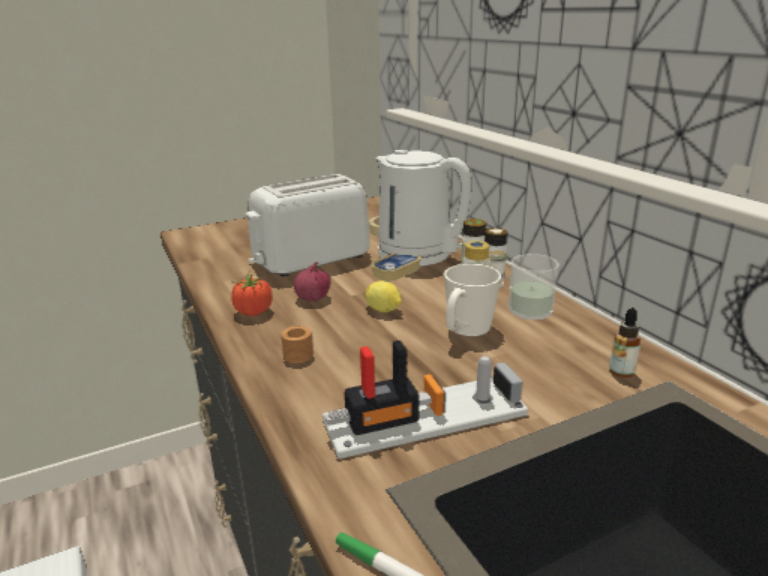

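The scene view (shown at 1.5×) has the collar at (432,346), pin at (405,230) and trigger at (477,243). The side view has the collar at (297,345), pin tip at (484,360), trigger at (368,370) and jaw at (434,393). Next I'll view enlarged crops to get exact pixels.

```bash
python3 - <<'E'
from h import *
import pickle
S=pickle.load(open("scene.pkl","rb"));D=pickle.load(open("side.pkl","rb"))
def crop(c,x0,y0,w,h,s):
    i=cv2.resize(np.ascontiguousarray(c["frame"][y0:y0+h,x0:x0+w,::-1]),None,fx=s,fy=s,interpolation=cv2.INTER_CUBIC)
    for k in range(x0//10*10+10,x0+w,10): cv2.putText(i,str(k),((k-x0)*s,8),0,.3,(255,255,0));cv2.line(i,((k-x0)*s,10),((k-x0)*s,14),(255,255,0))
    for k in range(y0//10*10+10,y0+h,10): cv2.putText(i,str(k),(0,(k-y0)*s),0,.3,(255,255,0));cv2.line(i,(18,(k-y0)*s),(22,(k-y0)*s),(255,255,0))
    return i
a=crop(S,245,135,95,70,6);b=crop(D,210,220,150,85,5)
cv2.imwrite("pics/c1.png",a);cv2.imwrite("pics/c2.png",b)
for n,c,(x0,x1,y0,y1) in(("scene",S,(250,340,140,250)),("side",D,(180,360,210,310))):
    hsv=cv2.cvtColor(c["frame"],cv2.COLOR_RGB2HSV)
    for nm,lo,hi in(("red",(0,210,110),(5,255,255)),("orange",(8,215,150),(17,255,255)),("collar",(8,170,70),(16,255,200))):
        m=np.zeros(hsv.shape[:2],np.uint8);m[y0:y1,x0:x1]=cv2.inRange(hsv[y0:y1,x0:x1],lo,hi)
        _,_,st,ce=cv2.connectedComponentsWithStats(m)
        print(n,nm,[(s.tolist(),e.round(1).tolist()) for s,e in zip(st[1:],ce[1:]) if s[4]>15])
E
```

```text
scene red [([314, 151, 9, 22, 107], [317.4, 161.2])]
scene orange [([286, 157, 9, 15, 55], [289.5, 163.0]), ([299, 173, 16, 11, 75], [305.9, 177.8])]
scene collar [([285, 158, 12, 15, 49], [289.1, 166.2]), ([296, 170, 21, 16, 147], [305.9, 177.7]), ([279, 220, 18, 23, 269], [287.1, 231.7])]
side red []
side orange []
side collar [([283, 252, 13, 25, 155], [289.8, 265.5]), ([242, 268, 33, 16, 279], [257.5, 275.7])]
```

View pics/c1.png

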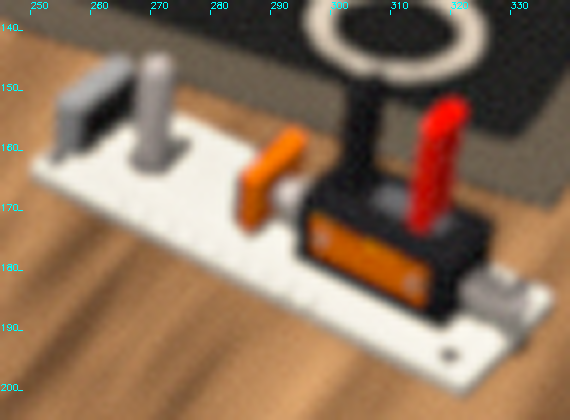

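View pics/c2.png

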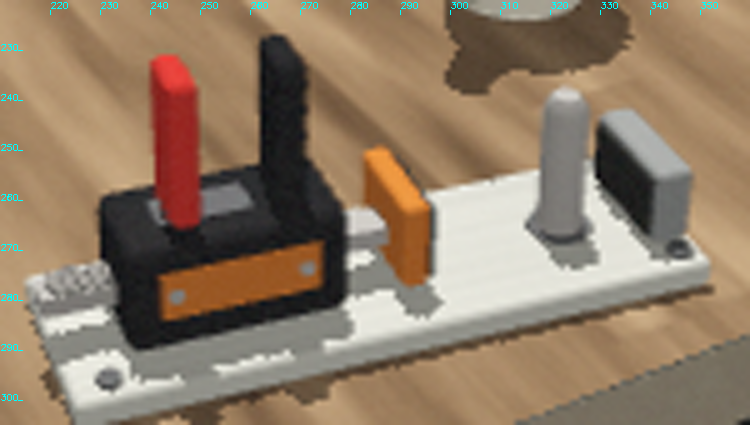

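```bash
python3 - <<'E'
from h import *
import pickle
S=pickle.load(open("scene.pkl","rb"));D=pickle.load(open("side.pkl","rb"))
def tri(p,q):
    A=[];b=[]
    for c,(u,v) in((S,p),(D,q)):
        o,d=ray(c,u,v);d/=np.linalg.norm(d);M=np.eye(3)-np.outer(d,d);A.append(M);b.append(M@o)
    return np.linalg.solve(sum(A),sum(b))
r=lambda x:np.round(x,4)
print("tip",r(tri((271,144.5),(323,238))),r(onz(S,271,144.5,.072)),r(onz(D,323,238,.072)))
print("foot",r(tri((270,161),(322.6,266.5))),r(onz(S,270,161,.014)),r(onz(D,322.6,266.5,.014)))
print("collar",r(tri((288,230.7),(198,230))),r(onz(S,288,230.7,.02)),r(onz(D,198,230,.02)))
a=onz(S,250.3,163,.012);b=onz(S,322.2,200,.012);e=onz(S,337.2,183.8,.012)
a2=onz(D,351.6,272.4,.012);b2=onz(D,225,302.4,.012);e2=onz(D,215,277,.012)
for p,q,s in((a,b,e),(e2,b2,a2)):print(r(p),r(q),r(s),np.linalg.norm(p-q),np.linalg.norm(s-q))
print("yaw scene",np.degrees(np.arctan2(*(a-b)[1::-1])),"side",np.degrees(np.arctan2(*(a2-b2)[1::-1])))
print("trig top",r(tri((320,152.5),(244,232.5))),"grip top",r(tri((306,147.5),(266,228))))
for n,c,bb in(("s",S,(255,320,200,260)),("d",D,(180,220,210,250))):
    h=cv2.cvtColor(c["frame"],cv2.COLOR_RGB2HSV)[230]; print(n,[tuple(x) for x in h[bb[0]:bb[1]:2].tolist()])
E
```

```text
tip [0.6322 0.1601 0.0726] [0.6314 0.1603 0.072 ] [0.6342 0.1615 0.072 ]
foot [0.6333 0.1567 0.0095] [0.6303 0.1623 0.014 ] [0.6301 0.152  0.014 ]
collar [0.4609 0.3913 0.0198] [0.46   0.3917 0.02  ] [0.4616 0.3914 0.02  ]
[0.6764 0.1982 0.012 ] [0.4331 0.2371 0.012 ] [0.4228 0.154  0.012 ] 0.2464810841924202 0.0837330688909176
[0.4348 0.2227 0.012 ] [0.4234 0.148  0.012 ] [0.6688 0.1127 0.012 ] 0.07563227789326786 0.24793846905469719
yaw scene -9.090618351685142 side -8.17590194652206
trig top [0.4782 0.1811 0.1178] grip top [0.5198 0.1782 0.1165]
s [(14, 133, 163), (13, 136, 146), (14, 139, 147), (14, 140, 153), (14, 134, 171), (14, 135, 181), (14, 133, 190), (15, 130, 190), (13, 133, 188), (14, 129, 191), (15, 131, 202), (15, 133, 188), (14, 177, 143), (14, 191, 190), (14, 186, 219), (14, 188, 209), (13, 185, 197), (14, 187, 200), (13, 186, 215), (13, 186, 214), (13, 188, 163), (13, 137, 130), (13, 131, 164), (14, 135, 164), (13, 135, 161), (13, 134, 158), (14, 140, 148), (14, 139, 147), (13, 132, 158), (13, 138, 157), (13, 138, 159), (14, 138, 161), (14, 132, 162)]
d [(15, 103, 153), (15, 108, 154), (15, 105, 150), (15, 105, 151), (15, 133, 121), (14, 146, 115), (13, 147, 120), (14, 145, 121), (14, 144, 124), (14, 151, 120), (14, 143, 121), (14, 145, 120), (14, 141, 114), (14, 148, 110), (15, 120, 125), (17, 94, 187), (16, 90, 189), (17, 95, 183), (16, 94, 180), (16, 94, 181)]
```

Both views agree: collar (0.461, 0.391), pin (0.632, 0.160), clamp yaw about -8.6°. I'll move round in an arc, well above everything, to over the collar and bring the jaw axis across the clamp.

Call:
{"fn": "jog_arm", "kwargs": {"moves": [[0,[0.735,0.61,0.07],0.5],[0,[0.735,0.61,0.07],1],[0,[0.735,0.61,0.07],1],[0,[0.735,0.61,0.07],1],[0,[0.735,0.61,0.07],1],[0,[0.735,0.61,0.07],1],[0,[0.735,0.61,0.07],1],[0,[0.735,0.61,0.07],1],[0,[0.735,0.61,0.07],1],[0,[1,1,0.07],1],[0,[1,1,0.07],1],[0,[1,1,0.07],1],[0,[1,1,0.07],1],[0,[1,1,0.07],1]]}}

```text
t: 1.5
eef_pos: [0.6085, -0.2359, 0.2503]
tcp_rot: [-2.435, -1.981, -0.005]
wrist_force: [1.1, 0.5, 0.8]
width: 0.0878
```

Call:
{"fn": "jog_arm", "kwargs": {"moves": [[0,[0,1,0],1],[0,[0,1,0],1],[0,[0,1,0],1],[0,[0,1,0],1],[0,[0,1,0],1],[0,[0,1,0],1],[0,[0,1,0],1],[0,[0,1,0],1],[0,[0,1,0],1]]}}

```text
t: 2.4
eef_pos: [0.6038, 0.1648, 0.2508]
tcp_rot: [-1.117, -2.934, -0.006]
wrist_force: [-0.1, 0.3, 0.1]
width: 0.0879
```

Call:
{"fn": "jog_arm", "kwargs": {"moves": [[0,[-0.365,0.58,0],0.55],[0,[-0.365,0.58,0],0.55],[0,[-0.365,0.58,0],0.55],[0,[-0.365,0.58,0],0.55],[0,[-0.365,0.58,0],0.55],[0,[-0.365,0.58,0],0.55],[0,[-0.365,0.58,0],0.55],[0,[-0.365,0.58,0],0.55],[0,[-0.365,0.58,0],0.55]]}}

```text
t: 3.3
eef_pos: [0.4618, 0.3865, 0.2501]
tcp_rot: [0.26, 3.13, -0.003]
wrist_force: [0.3, 0.0, 0.2]
width: 0.0879
```

```bash
cat >> h.py <<'E'
def wcam():
    s=get_state();c=capture("wrist")
    T=np.eye(4);T[:3,:3]=cv2.Rodrigues(np.array(s["tcp_rot"],float))[0];T[:3,3]=s["eef_pos"]
    c["T"]=T@np.array(c["T_tool_cam"]);c["s"]=s;return c
def wray(c,u,v):
    x=np.array([u-c["cx"],v-c["cy"]]);r=np.hypot(*x);th=r/c["fx"]
    d=np.array([*(x/max(r,1e-9)*np.sin(th)),np.cos(th)])
    return c["T"][:3,3],c["T"][:3,:3]@d
def wz(c,u,v,z):
    o,d=wray(c,u,v);return o+d*(z-o[2])/d[2]
def wproj(c,P):
    p=np.linalg.inv(c["T"])@np.append(P,1.);th=np.arctan2(np.hypot(p[0],p[1]),p[2])
    return np.array([c["cx"],c["cy"]])+p[:2]/np.hypot(p[0],p[1])*th*c["fx"]
def yaw(s):
    R=cv2.Rodrigues(np.array(s["tcp_rot"],float))[0];return np.degrees(np.arctan2(R[1,1],R[0,1]))
E
python3 - <<'E'
from h import *
import pickle
c=wcam();pickle.dump(c,open("w1.pkl","wb"));print(c["s"]["t"],c["s"]["eef_pos"],yaw(c["s"]),c["s"]["joint_pos"],c["fx"],c["cx"],c["cy"])
for P in([.461,.391,.04],[.461,.391,0]):print(wproj(c,P))
cv2.imwrite("pics/w1.png",cv2.resize(c["frame"][:,:,::-1],None,fx=1.5,fy=1.5))
E
```

```text
3.3 [0.46181591 0.38651485 0.25012786] 80.51975618700105 [-0.16880457  0.46201702 -0.85574604  1.6611902   0.37217642  1.19124162
  0.29182713] 297.3186396354542 259.1960478152448 191.58597692652467
[262.7314074  169.29312756]
[262.43998308 164.23841448]
```

View pics/w1.png

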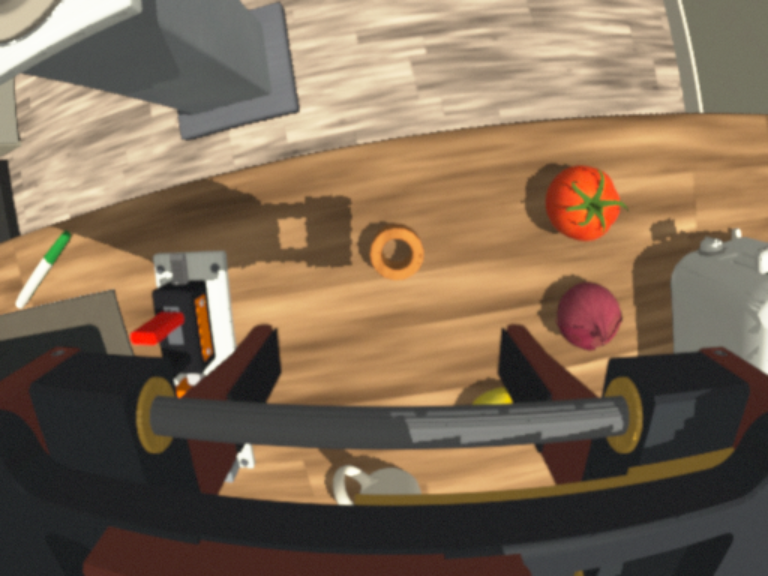

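```bash
python3 - <<'E'
from h import *
import pickle
c=pickle.load(open("w1.pkl","rb"))
h=cv2.cvtColor(c["frame"],cv2.COLOR_RGB2HSV)
m=np.zeros(h.shape[:2],np.uint8);m[145:192,240:290]=cv2.inRange(h,(8,165,120),(17,255,255))[145:192,240:290]
cs=max(cv2.findContours(m,0,2)[0],key=cv2.contourArea)
(u,v),r=cv2.minEnclosingCircle(cs);print(u,v,r,cv2.fitEllipse(cs),wz(c,u,v,.04))
E
python3 - <<'E'
from h import *
import pickle
S=pickle.load(open("scene.pkl","rb"))
print("mug top",onz(S,206,161,.095),"mug bottom",onz(S,207,190,0))
E
```

```text
263.9382019042969 168.22659301757812 17.954967498779297 ((264.0028991699219, 168.19564819335938), (34.35807418823242, 34.79230880737305), 67.62517547607422) [0.45989629 0.39272609 0.04      ]
mug top [0.73024073 0.34302297 0.095     ] mug bottom [7.26916066e-01 3.50760419e-01 1.11022302e-16]
```

Call:
{"fn": "jog_arm", "kwargs": {"moves": [[0,[-0.004,0.014,-0.1],0.015],[0,[-0.004,0.014,-0.22],0.015],[0,[-0.004,0.014,-0.34],0.015],[0,[-0.004,0.014,-0.42],0.015],[0,[-0.004,0.014,-0.5],0.015],[0,[-0.004,0.014,-0.55],0.015],[0,[-0.004,0.014,-0.595],0.015],[0,[-0.004,0.014,-0.595],0.015],[0,[-0.004,0.014,-0.595],0.015],[1,[-0.004,0.014,-0.595],0.015],[1,[-0.004,0.014,-0.595],0.015],[1,[-0.004,0.014,-0.595],0.015],[1,[-0.004,0.014,-0.595],0.015],[1,[-0.004,0.014,-0.595],0.015],[1,[-0.004,0.014,-0.595],0.015],[1,[-0.004,0.014,-0.595],0.015],[1,[-0.004,0.014,-0.595],0.015]], "force": 15}}

```text
t: 5.05
eef_pos: [0.4583, 0.3946, 0.0128]
tcp_rot: [0.229, 3.133, -0.0]
wrist_force: [-0.3, -1.0, 3.5]
width: 0.0459
```

Call:
{"fn": "jog_arm", "kwargs": {"moves": [[1,[0,0,0.1],0],[1,[0,0,0.22],0],[1,[0,0,0.37],0],[1,[0,0,0.37],0],[1,[0.07,-0.1,0.37],0],[1,[0.14,-0.2,0.37],0],[1,[0.21,-0.29,0.37],0],[1,[0.28,-0.385,0.37],0],[1,[0.35,-0.48,0.37],0],[1,[0.39,-0.535,0.37],0],[1,[0.425,-0.585,0.37],0],[1,[0.425,-0.585,0.37],0],[1,[0.425,-0.585,0.37],0],[1,[0.425,-0.585,0.37],0]]}}

```text
t: 6.45
eef_pos: [0.6271, 0.1624, 0.1603]
tcp_rot: [-0.225, -3.132, -0.001]
wrist_force: [-0.1, -0.1, -0.4]
width: 0.046
```

```bash
python3 - <<'E'
from h import *
import pickle
c=wcam();pickle.dump(c,open("w2.pkl","wb"));print(c["s"]["eef_pos"],yaw(c["s"]),c["s"]["joint_pos"],c["s"]["wrist_force"])
d=capture("side");pickle.dump(d,open("d2.pkl","wb"))
e=capture("scene");pickle.dump(e,open("s2.pkl","wb"))
print("pin tip wrist",wproj(c,[.632,.16,.072]),"collar top",wproj(c,[.63,.16,.188]))
a=cv2.resize(d["frame"][150:290,200:370,::-1],None,fx=4,fy=4)[:, :]
b=cv2.resize(e["frame"][70:210,200:345,::-1],None,fx=4,fy=4)
w=cv2.resize(c["frame"][:,:,::-1],(400,300))
i=np.zeros((600,800,3),np.uint8);i[:300,:400]=w;i[:300,400:]=cv2.resize(b,(400,300));i[300:,:400]=cv2.resize(a,(400,300))
i[300:,400:]=cv2.resize(c["frame"][90:210,170:330,::-1],(400,300))
cv2.imwrite("pics/m2.png",i)
E
```

```text
[0.62705501 0.16237742 0.16031865] 81.7777255091594 [ 0.18436068  0.6113392  -0.76874167  1.64271207  0.4678361   1.08135937
  0.70835285] [-0.14978243 -0.07538482 -0.36598886]
pin tip wrist [257.06797263 201.85917022] collar top [255.11948994 263.09450466]
```

View pics/m2.png

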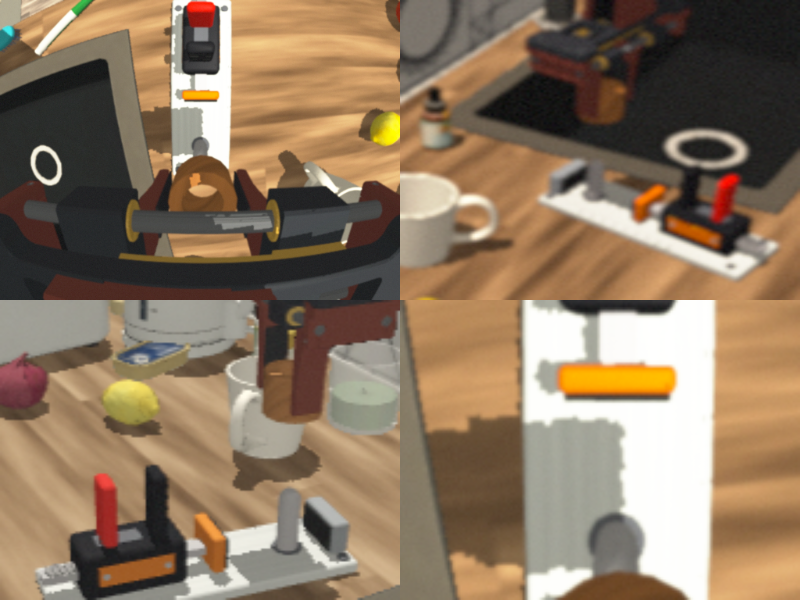

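```bash
python3 - <<'E'
from h import *
import pickle
c=pickle.load(open("w2.pkl","rb"));print(c["T"][:3,3])
print("foot",wz(c,256,185,.012),"tcp",c["s"]["eef_pos"])
a=np.radians(-8.6);X=np.array([np.cos(a),np.sin(a)])
for v,y in((115,100),(140,0),(160,0)):
    f=c["frame"][v].astype(int);print(v,f[200:310:2,2].tolist())
for z in(.1475,.1875):
    p=wz(c,256,199,z);print(z,(p[:2]-c["s"]["eef_pos"][:2])@X)
h=cv2.cvtColor(c["frame"],cv2.COLOR_RGB2HSV)
m=cv2.inRange(h,(10,200,150),(22,255,255));m[:100]=0;m[150:]=0
cs=max(cv2.findContours(m,0,2)[0],key=cv2.contourArea);print("jaw",cv2.boundingRect(cs),cv2.minAreaRect(cs))
x,y,w,hh=cv2.boundingRect(cs)
print("jaw stop side edge top",wz(c,x+w/2,y+hh,.051))
for d in("d2","side"):
  pass
D=pickle.load(open("d2.pkl","rb"));S=pickle.load(open("s2.pkl","rb"))
# collar pixel predictions for TCP+1.7mm
P=np.array([*(c["s"]["eef_pos"][:2]),.1475])
for o in(0,.003):print(proj(D,P+[o,0,0]),proj(S,P+[o,0,0]))
cv2.imwrite("pics/c3.png",np.hstack([cv2.resize(D["frame"][165:215,300:350,::-1],(400,400),interpolation=2),cv2.resize(S["frame"][90:140,245:295,::-1],(400,400),interpolation=2)]))
E
```

```text
[0.56000388 0.17202095 0.32063822]
foot [0.63068941 0.1586708  0.012     ] tcp [0.62705501 0.16237742 0.16031865]
115 [96, 98, 97, 96, 97, 97, 98, 98, 95, 99, 229, 251, 245, 169, 158, 186, 172, 152, 122, 124, 120, 117, 109, 114, 110, 140, 203, 199, 164, 156, 156, 152, 156, 125, 211, 247, 246, 245, 247, 249, 252, 253, 253, 253, 253, 253, 254, 245, 128, 99, 97, 98, 93, 96, 92]
140 [54, 58, 55, 57, 55, 55, 55, 57, 56, 73, 144, 153, 154, 154, 182, 166, 159, 154, 150, 152, 155, 154, 151, 154, 153, 157, 155, 153, 157, 193, 250, 253, 253, 253, 253, 254, 253, 253, 254, 254, 253, 253, 252, 253, 253, 254, 253, 230, 111, 100, 100, 97, 98, 97, 99]
160 [56, 57, 55, 59, 56, 57, 54, 56, 54, 61, 132, 151, 153, 152, 152, 153, 156, 154, 150, 150, 153, 151, 150, 150, 151, 152, 150, 150, 154, 223, 253, 253, 252, 252, 253, 253, 253, 253, 254, 253, 253, 252, 252, 253, 253, 253, 252, 202, 80, 79, 78, 78, 79, 77, 74]
0.1475 -0.01871578558649119
0.1875 -0.030041649651026247
jaw (234, 116, 46, 12) ((256.5, 121.5), (11.0, 45.0), 90.0)
jaw stop side edge top [0.56964908 0.1688611  0.051     ]
[[321.69970795 203.00296264]] [[273.4642512  122.95629349]]
[[323.06548576 202.64228285]] [[272.49195688 122.63901463]]
```

View pics/c3.png

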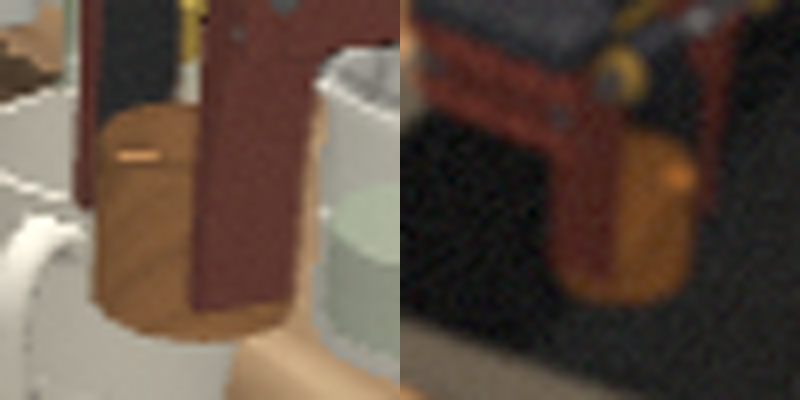

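Call:
{"fn": "jog_arm", "kwargs": {"moves": [[1,[0.004,-0.007,0],0],[1,[0.004,-0.007,-0.08],0],[1,[0.004,-0.007,-0.14],0],[1,[0.004,-0.007,-0.17],0],[1,[0.004,-0.007,-0.18],0],[1,[0.004,-0.007,-0.18],0],[1,[0.004,-0.007,-0.18],0]]}}

```text
t: 7.3
eef_pos: [0.6305, 0.1584, 0.0899]
tcp_rot: [0.229, 3.132, 0.001]
wrist_force: [-0.3, -0.5, -0.1]
width: 0.0459
```

```bash
python3 - <<'E'
from h import *
import pickle
D=capture("side");S=capture("scene");s=get_state();print(s["eef_pos"],yaw(s),s["wrist_force"])
cv2.imwrite("pics/c4.png",np.hstack([cv2.resize(D["frame"][200:280,290:370,::-1],(400,400),interpolation=2),cv2.resize(S["frame"][110:180,235:305,::-1],(400,400),interpolation=2)]))
E
```

```text
[0.63055264 0.15831611 0.08993936] 81.6499285953416 [ 0.3474642  -0.96422582 -0.56812969]
```

View pics/c4.png

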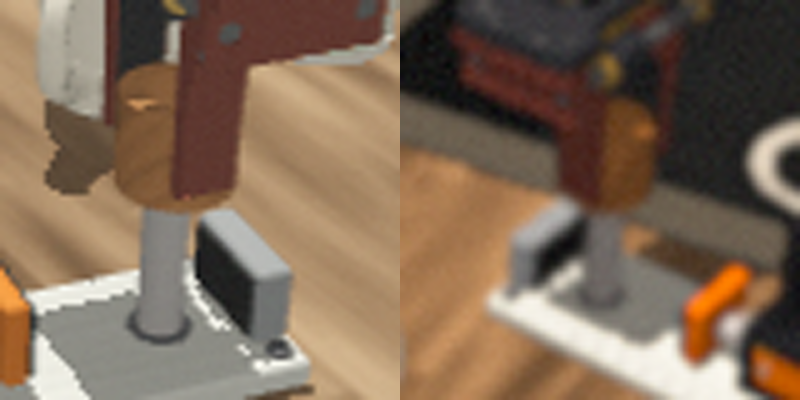

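```bash
python3 - <<'E'
from h import *
import pickle
D=pickle.load(open("side.pkl","rb"));S=pickle.load(open("scene.pkl","rb"))
P=np.array([.632,.16,.077]);J=np.zeros((2,2))
for i,c in enumerate((D,S)):
    for k in range(2): J[i,k]=(proj(c,P+np.eye(3)[k]*.01)-proj(c,P))[0,0]/10
print(J,np.linalg.solve(J,[2.2,-.3]),np.linalg.solve(J,[2.2,0.1]))
print(proj(D,P),proj(D,P-[0,0,.065]),proj(S,P),proj(S,P-[0,0,.065]))
E
```

```text
[[ 0.4349456  -0.30962923]
 [-0.31002584 -0.16361828]] [ 2.70910566 -3.29970919] [ 1.96818027 -4.34050966]
[[322.66876442 236.38225389]] [[320.91175543 264.94639774]] [[270.94500376 142.96227471]] [[269.81292489 160.94594013]]
```

Call:
{"fn": "jog_arm", "kwargs": {"moves": [[1,[-0.006,0.0075,0],0],[1,[-0.006,0.0075,0],0],[1,[-0.006,0.0075,-0.02],0],[1,[-0.006,0.0075,-0.04],0],[1,[-0.006,0.0075,-0.05],0],[1,[-0.006,0.0075,-0.05],0],[1,[-0.006,0.0075,-0.05],0]]}}

```text
t: 8.1
eef_pos: [0.6273, 0.1609, 0.0684]
tcp_rot: [-0.229, -3.133, 0.0]
wrist_force: [-0.3, -0.6, -1.0]
width: 0.0462
```

No contact force with the collar 16 mm below the pin tip, so it is threaded. I'll lower it the rest of the way.

Call:
{"fn": "jog_arm", "kwargs": {"moves": [[1,[0,0,-0.03],0],[1,[0,0,-0.06],0],[1,[0,0,-0.08],0],[1,[0,0,-0.095],0],[1,[0,0,-0.102],0],[1,[0,0,-0.106],0],[1,[0,0,-0.106],0],[1,[0,0,-0.106],0]]}}

```text
t: 8.9
eef_pos: [0.6277, 0.161, 0.0266]
tcp_rot: [0.229, 3.133, 0.0]
wrist_force: [-0.9, 0.0, -1.1]
width: 0.0463
```

Call:
{"fn": "jog_arm", "kwargs": {"moves": [[1,[0,0,-0.003],0],[1,[0,0,-0.003],0],[0.4,[0,0,-0.003],0],[0.2,[0,0,-0.003],0],[0,[0,0,-0.003],0],[0,[0,0,-0.003],0],[0,[0,0,-0.003],0],[0,[0,0,0.05],0],[0,[0,0,0.15],0],[0,[0,0,0.27],0],[0,[0,0,0.4],0],[0,[0,0,0.5],0],[0,[0,0,0.5],0],[0,[0,0,0.5],0]]}}

```text
t: 10.3
eef_pos: [0.6278, 0.161, 0.2272]
tcp_rot: [0.229, 3.131, 0.0]
wrist_force: [-0.8, -0.5, -0.4]
width: 0.0879
```

```bash
python3 - <<'E'
from h import *
import pickle
D=capture("side");S=capture("scene");c=wcam();s=c["s"];pickle.dump((D,S,c),open("p5.pkl","wb"))
print(s["t"],s["eef_pos"],yaw(s),s["wrist_force"],s["width"])
cv2.imwrite("pics/c5.png",np.hstack([cv2.resize(D["frame"][215:295,270:350,::-1],(400,400),interpolation=2),cv2.resize(c["frame"][60:220,180:340,::-1],(400,400),interpolation=2)]))
E
```

```text
10.4 [0.62666143 0.16026339 0.2247532 ] 81.64449749739599 [-0.58610572  0.00444217 -0.62700853] 0.08807674988940062
```

View pics/c5.png

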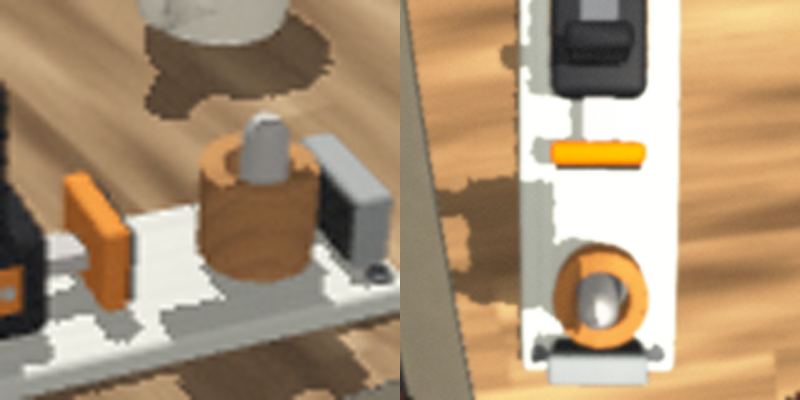

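The collar lies flat round the pin against the bed and is released, and the jaw is still clear of it. Next I'll move over the trigger and turn the jaws along the clamp.

Call:
{"fn": "jog_arm", "kwargs": {"moves": [[0,[-0.1,0.016,0],-1],[0,[-0.2,0.032,0],-1],[0,[-0.292,0.046,0],-1],[0,[-0.292,0.046,0],-1],[0,[-0.292,0.046,0],-1],[0,[-0.292,0.046,0],-1],[0,[-0.292,0.046,0],-1],[0,[-0.292,0.046,0],-1]]}}

```text
t: 11.25
eef_pos: [0.5099, 0.179, 0.2249]
tcp_rot: [-1.765, -2.597, 0.003]
wrist_force: [0.5, 0.1, -0.4]
width: 0.0877
```

Call:
{"fn": "jog_arm", "kwargs": {"moves": [[0,[0,0,0],-0.505],[0,[0,0,0],-0.505],[0,[0,0,0],-0.505],[0,[0,0,0],-0.505],[0,[0,0,0],-0.505],[0,[0,0,0],-0.505]]}}

```text
t: 11.85
eef_pos: [0.5103, 0.1792, 0.2256]
tcp_rot: [-2.377, -2.053, 0.002]
wrist_force: [0.1, 0.1, 0.3]
width: 0.0874
```

```bash
python3 - <<'E'
from h import *
import pickle
c=wcam();s=c["s"];pickle.dump(c,open("w6.pkl","wb"))
print(s["t"],s["eef_pos"],yaw(s),s["joint_pos"],c["T"][:3,3])
print(wproj(c,[.508,.1795,.069]),wproj(c,[.52,.178,.115]),wproj(c,[.478,.184,.115]))
cv2.imwrite("pics/w6.png",cv2.resize(c["frame"][:,:,::-1],None,fx=1.5,fy=1.5))
E
```

```text
11.85 [0.51027723 0.17918664 0.22561271] -8.381481744789998 [ 0.01349501  0.30705445 -0.56444365  1.84265509  0.18761043  1.04611065
 -0.77082137] [0.51998226 0.24619636 0.38582384]
[257.27836772 179.43363003] [269.83252242 189.41305749] [224.80149299 189.58199415]
```

View pics/w6.png

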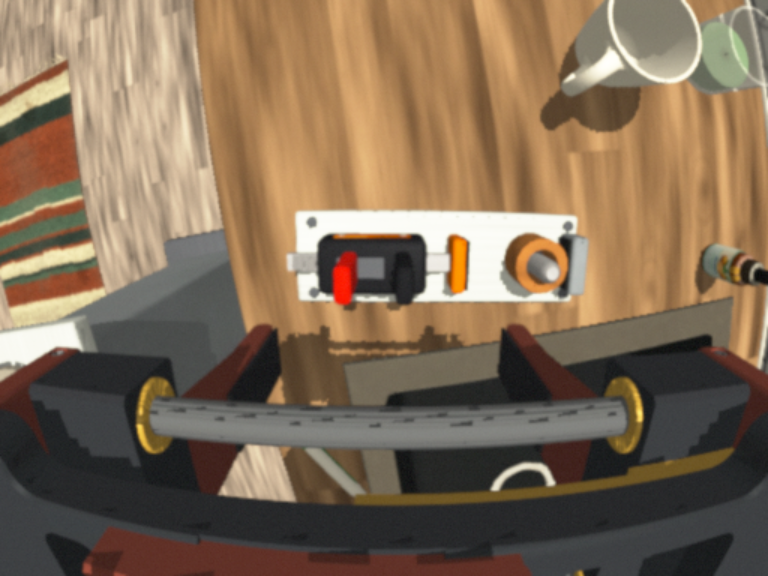

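```bash
python3 - <<'E'
from h import *
import pickle
c=pickle.load(open("w6.pkl","rb"));f=c["frame"]
for v in(192,197):
    print(v,[tuple(p) for p in f[v,218:282:1].tolist()][::1] if 0 else (f[v,218:284].astype(int)[:,0]-f[v,218:284].astype(int)[:,1]).tolist(), f[v,255:284].sum(1).tolist())
print([int(x) for x in f[180:210,229,0]],[int(x) for x in f[180:210,269].sum(1)])
a=np.radians(-8.6);X=np.array([np.cos(a),np.sin(a)]);Y=np.array([-X[1],X[0]])
for n,u,v in(("trig",229,189),("grip",269.5,189)):
    p=wz(c,u,v,.115);print(n,p,(p[:2]-c["s"]["eef_pos"][:2])@X,(p[:2]-c["s"]["eef_pos"][:2])@Y)
E
```

```text
192 [-1, 0, 7, 48, 146, 213, 223, 223, 227, 227, 222, 218, 226, 221, 224, 197, 143, 105, 74, 29, 4, 0, -2, -3, -1, -2, 1, 1, 0, -1, -3, -3, 2, 1, -2, -1, 0, 2, -1, -1, 0, -2, 0, 3, 3, -2, 4, -2, 0, 2, 0, 0, 1, -1, 0, 0, 0, 2, 2, 0, -1, -2, 2, -2, -2, -1] [123, 132, 121, 120, 118, 108, 81, 58, 65, 91, 107, 104, 110, 123, 119, 122, 123, 125, 120, 113, 102, 108, 133, 126, 125, 115, 126, 231, 474]
197 [2, -1, -1, 11, 89, 191, 222, 228, 228, 230, 224, 227, 226, 220, 222, 195, 104, 32, 4, 1, 0, -1, -2, -1, -1, -1, -2, 2, -1, -1, 0, 0, -1, 0, 2, 0, -2, 0, -1, 0, -2, -3, -1, 0, -1, -1, 0, 1, 4, 0, -3, 1, 1, -1, 0, 0, 0, -1, 0, -2, -2, 0, -1, 0, 0, -1] [405, 406, 446, 453, 421, 395, 393, 361, 267, 155, 108, 115, 120, 124, 128, 117, 118, 118, 125, 126, 199, 311, 426, 572, 700, 731, 739, 741, 742]
[253, 253, 253, 253, 253, 253, 253, 253, 253, 253, 253, 253, 253, 253, 253, 253, 253, 253, 253, 253, 252, 245, 220, 153, 123, 120, 137, 175, 189, 192] [114, 122, 130, 132, 132, 126, 131, 128, 120, 129, 124, 128, 119, 126, 115, 127, 123, 128, 112, 121, 109, 112, 161, 278, 391, 432, 434, 441, 442, 443]
trig [0.4820423  0.18397628 0.115     ] -0.028633685748813698 0.0005136641123406324
grip [0.51974542 0.17844116 0.115     ] 0.009473213416420148 0.0006787299330323774
```

Call:
{"fn": "jog_arm", "kwargs": {"moves": [[0,[-0.006,0.001,-0.1],0],[0,[-0.006,0.001,-0.2],0],[0,[-0.006,0.001,-0.28],0],[0,[-0.006,0.001,-0.34],0],[0,[-0.006,0.001,-0.38],0],[0,[-0.006,0.001,-0.39],0],[0,[-0.006,0.001,-0.39],0],[0,[-0.006,0.001,-0.39],0]]}}

```text
t: 12.7
eef_pos: [0.5088, 0.18, 0.0711]
tcp_rot: [2.382, 2.048, 0.002]
wrist_force: [0.3, 0.0, 0.1]
width: 0.0879
```

Call:
{"fn": "jog_arm", "kwargs": {"moves": [[1,[0,0,0],0],[1,[0,0,0],0],[1,[0,0,0],0],[1,[0,0,0],0],[1,[0,0,0],0],[1,[0,0,0],0],[1,[0,0,0],0],[1,[0,0,0],0],[1,[0,0,0],0],[1,[0,0,0],0]], "force": 10}}

```text
t: 13.7
eef_pos: [0.5081, 0.1798, 0.0703]
tcp_rot: [-2.382, -2.048, 0.0]
wrist_force: [-2.3, 1.6, 2.8]
width: 0.0359
```

```bash
cat > jaw.py <<'E'
from h import *
s=get_state();c=capture("side");h=cv2.cvtColor(c["frame"],cv2.COLOR_RGB2HSV)
f=c["frame"].astype(int);m=((h[...,0]>=8)&(h[...,0]<=18)&(h[...,1]>150)&(h[...,2]>150)).astype(np.uint8)
m[:240]=0;m[290:]=0;m[:,:278]=0;m[:,350:]=0
n,l,st,ce=cv2.connectedComponentsWithStats(m)
print("t",s["t"],"w",s["width"],"F",np.round(s["wrist_force"],1),[(a.tolist(),b.round(1).tolist()) for a,b in zip(st[1:],ce[1:]) if a[4]>15])
E
python3 - <<'E'
from h import *
import pickle
D=pickle.load(open("side.pkl","rb"))
# predicted near top corner of jaw face per distance
X=np.array([np.cos(np.radians(-8.6)),np.sin(np.radians(-8.6)),0]);Y=np.array([-X[1],X[0],0])
for d in(63,58,53,43,33,20.5):print(d,proj(D,np.array([.631,.1605,0])-X*d/1000-Y*.022+[0,0,.051])[0].round(1))
w=pickle.load(open("p5.pkl","rb"))[2]
print("jaw0 face dist",-(wz(w,180+200/2.5,60+165/2.5,.051)[:2]-[.631,.1605])@X[:2])
E
python3 jaw.py
```

```text
63 [295.6 260.8]
58 [298.2 260.2]
53 [300.7 259.7]
43 [305.7 258.6]
33 [310.6 257.6]
20.5 [316.8 256.3]
jaw0 face dist 0.062011309780549584
t 13.7 w 0.03587569388295903 F [-2.3  1.6  2.8] [([290, 248, 13, 27, 144], [297.8, 260.5])]
```

Call:
{"fn": "jog_arm", "kwargs": {"moves": [[0,[0,0,0],0],[0,[0,0,0],0],[0,[0,0,0],0],[0,[0,0,0],0],[0,[0,0,0],0],[0,[0,0,0],0],[0,[0,0,0],0],[0,[0,0,0],0],[0,[0,0,0],0],[1,[0,0,0],0],[1,[0,0,0],0],[1,[0,0,0],0],[1,[0,0,0],0],[1,[0,0,0],0],[1,[0,0,0],0],[1,[0,0,0],0],[1,[0,0,0],0],[1,[0,0,0],0],[1,[0,0,0],0],[1,[0,0,0],0]], "force": 10}}

```text
t: 15.75
eef_pos: [0.5081, 0.1797, 0.0702]
tcp_rot: [-2.382, -2.048, 0.0]
wrist_force: [-1.2, 1.1, -0.6]
width: 0.0359
```

```bash
python3 jaw.py
```

```text
t 15.75 w 0.03589849141391281 F [-1.2  1.1 -0.6] [([297, 246, 14, 28, 157], [305.0, 258.1])]
```

Call:
{"fn": "jog_arm", "kwargs": {"moves": [[0,[0,0,0],0],[0,[0,0,0],0],[0,[0,0,0],0],[0,[0,0,0],0],[0,[0,0,0],0],[0,[0,0,0],0],[0,[0,0,0],0],[0,[-0.0025,0,0],0],[0,[-0.0025,0,0],0],[1,[-0.0025,0,0],0],[1,[-0.0025,0,0],0],[1,[-0.0025,0,0],0],[1,[-0.0025,0,0],0],[1,[-0.0025,0,0],0],[1,[-0.0025,0,0],0],[1,[-0.0025,0,0],0],[1,[-0.0025,0,0],0],[1,[-0.0025,0,0],0],[1,[-0.0025,0,0],0],[1,[-0.0025,0,0],0]], "force": 10}}

```text
t: 17.8
eef_pos: [0.506, 0.1799, 0.0701]
tcp_rot: [-2.381, -2.048, 0.003]
wrist_force: [-6.0, 0.9, 3.5]
width: 0.0401
```

```bash
python3 jaw.py; python3 - <<'E'
from h import *
D=capture("side");cv2.imwrite("pics/c7.png",cv2.resize(D["frame"][200:300,210:360,::-1],(750,500),interpolation=2))
E
```

```text
t 17.8 w 0.04008649961101639 F [-6.   0.9  3.5] [([302, 246, 14, 27, 147], [310.3, 257.3])]
```

View pics/c7.png

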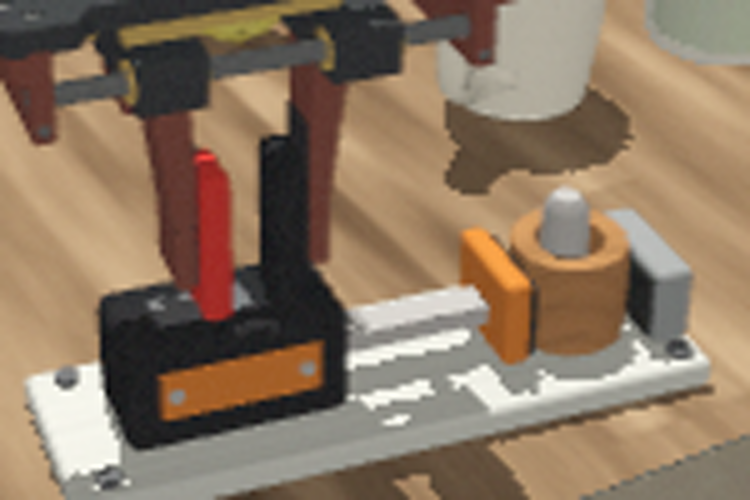

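Call:
{"fn": "jog_arm", "kwargs": {"moves": [[1,[0,0,0],0],[1,[0,0,0],0],[1,[0,0,0],0],[1,[0,0,0],0],[1,[0,0,0],0]], "force": 13}}

```text
t: 18.4
eef_pos: [0.5061, 0.1799, 0.0701]
tcp_rot: [-2.382, -2.048, 0.002]
wrist_force: [-5.6, 0.7, 3.5]
width: 0.0396
```

Call:
{"fn": "jog_arm", "kwargs": {"moves": [[1,[0,0,0],0],[1,[0,0,0],0],[1,[0,0,0],0],[1,[0,0,0],0],[1,[0,0,0],0],[1,[0,0,0],0],[1,[0,0,0],0],[1,[0,0,0],0]], "force": 16}}

```text
t: 19.2
eef_pos: [0.5063, 0.1799, 0.0702]
tcp_rot: [-2.382, -2.048, 0.002]
wrist_force: [-6.2, 0.6, 2.9]
width: 0.0395
```

```bash
python3 jaw.py
```

```text
t 19.2 w 0.039452570381792666 F [-6.2  0.6  2.9] [([302, 246, 14, 27, 149], [310.4, 257.3])]
```

The width settled at 39.5 mm, short of the 36 mm fully squeezed, and the jaw stayed put as the force rose. So the jaw is loaded against the collar at about 10–13 N. Handing in.

```bash
python3 -c "
from workcell import *
print(hand_in())"
```

```text
the job is handed in; nothing more can be done
None
```

I threaded the collar over the pin, seated it flat on the bed and let go. Three squeezes of the trigger then brought the jaw onto the collar, and I handed in at about 19 s with the trigger still held at 16 N grip. `hand_in()` gave no verdict, so the result is not confirmed.

- **Collar:** the pictures after release and after the third squeeze showed it flat round the pin. After the third squeeze it sat between the jaw and the stop, with no finger near it.
- **Jaw:** its face measured about 62 mm from the pin at the start and about 20 mm at the end. That is close to the 43 mm travel at which it holds the collar on the stop.
- **Squeeze:** the fingers settled at 39.5 mm, short of the 36 mm of a full squeeze. The jaw did not move visibly when I raised the grip from 10 to 16 N. Both show that the trigger was stopped by the collar.
- **Collar force:** I could not measure it directly. Allowing for spring and friction, I estimate 10–13 N. The wrist read a steady 6 N along the clamp, so the two fingers were not sharing the load evenly.
- **Where measurements disagreed:** the cameras differed by 2–4 mm on where the collar sat in the fingers. I shifted the tool by a few mm above the pin, and the collar then went on without resistance.
- **Bystanders:** the moves kept clear of the mug, tomato, onion and lemon, but I did not measure their positions again at the end.

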